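# Lock the parts carousel on its post with an R-clip

## Robot

A 6-joint arm with a two-finger parallel gripper is mounted at the origin on the work surface. World frame = base frame: x ahead of the robot, y to its left, z up, the work surface at z = 0. Lengths are in m, angles in rad, forces in N, time in s.
With the tool pointing down it reaches from about 0.35 to 1 m from the base axis. Payload 7.1 kg.
Tool frame: the origin (TCP) lies between the finger pads; the fingertips stand 22 mm ahead of it and the grasp point (between the pads) lies 3 mm ahead of it; z points along the fingers, y is the line along which they close (so a half turn about z gives the same grasp; the last joint's range is limited). The gripper opens to 85 mm and grips with 20 to 120 N. Pads are 22 mm wide; open, the fingers measure 114 mm over their backs; the gripper's body (76 mm by 85 mm) begins 54 mm behind the grasp point. The pads swing forward as they close: fully open they stand 13 mm farther back than shut.
Start: joints at [1.281, 0.423, 1.63, -0, 1.089, -0.019], TCP at [0.167, 0.602, 0.253] pointing down, gripper open.
Joint ranges: [-3, 3], [-0.9, 2.11], [0.09, 2.58], [-1.31, 4.45], [0.11, 2.69], [-2.54, 2.54]. Speed limits (rad/s): [2.39, 2.39, 3.01, 3.14, 3.14, 3.14].

## Interface

Orientations are given as a rotation vector (axis times angle).
In Python, from rig import manip gives the robot as it stands. The module is installed in compiled form; this text tells all that it offers. Calls block until the motion is done:
- manip.move_to(position, orientation): joint-space move of the TCP to a pose.
- manip.servo_line(position, orientation=None, rate=0.15): straight line of the TCP; orientation=None keeps the orientation; rate is the mean speed in m/s.
- manip.set_joints(angles): joint-space move.
- manip.command_gripper(opening, f_grip=None): finger opening in m; f_grip is the grip in N (None keeps the last); returns when the fingers have stopped.
- manip.hold(seconds).
- manip.solve_ik(position, orientation): joint angles nearest the present ones, or None.
- manip.camera(name): name is "side" or "top" or "wrist"; returns a dict with "image" (480x640x3 uint8, red, green, blue), "fx", "fy", "cx", "cy" (pixels), "cam_to_world" (4x4, takes a point from camera to world coordinates); the wrist camera has in their place "mount" (4x4, takes a point from camera to tool coordinates, whose origin is the TCP and whose axes are the flange's). Camera axes: x right, y down, z forward; pixel columns grow to the right and rows downward; lengths in m; the calibration is good to about 2 mm. The wrist camera is an equidistant fisheye: a pixel r from the principal point sees the ray r / f radians off the axis. A picture is of the moment at which its call begins: read the wrist's pose just before it. There is no depth.
A pose or a line that the arm cannot do raises manip.IKError and nothing moves.
- manip.sign_off(): hands the job in; it is judged then, once.
Readings, each from a call of its own:
- manip.get_time(): time.
- manip.get_joint_positions(): joint angles.
- manip.get_joint_vel(): joint speeds.
- manip.get_tau(): joint torques, N m.
- manip.get_position(): TCP position.
- manip.get_ee_rot(): TCP orientation.
- manip.get_contact_force(): force on the tool from outside, world axes, zero at the start.
- manip.get_torque(): the same for the moment, N m.
- manip.get_width(): finger opening in m.
- manip.get_grip_force(): force on a finger pad.
Only numpy, scipy, OpenCV 4.12 (cv2) and the standard library are available. Lean on these libraries where they do the work, as an engineer would, in place of code of your own. Each camera call takes 0.05 s, during which the arm holds its last target. There are 200 camera calls.

## Task

Lock the parts carousel on its post: drop the white nylon bush over the steel post so that it sits flat on the hub, then push the straight leg of the orange-handled R-clip through the cross hole in the post until its bow springs over the post and the clip is fully home, and let go. The hole may stand turned to either side, so feel for it and ease off if the leg meets solid metal: never push the clip against the carousel or its post with more than about 15 N. Leave everything else on the bench where it is.

Things in the scene. Friction and masses are not known exactly. Their poses are not given: they have to be found in the camera images.
- carousel: Round blue parts tray, 180 mm across, rim 30 mm above the bench, on a heavy foot fixed to the bench. Its aluminium hub is 46 mm across, flat top 36 mm above the bench; a steel post 20 mm in diameter rises from it to 76 mm. Origin: on the bench under the post's axis; z up. The cross hole's direction, seen from above, lies anywhere within 1.2 rad either side of this x axis and is not measured.
- post_top (a point): Centre of the post's slightly chamfered top, 76 mm above the bench. A 15 mm long black groove across it is parallel to the cross hole. The post can turn in the hub, but so stiffly (0.5 N m) that it must be taken as it stands. Axes as the carousel's: they do not turn with the post.
- post_hole (a point): Middle of the level cross hole: on the post's axis, 62 mm above the bench. The hole is 6.6 mm wide, 8 mm high and 20 mm long, right through the post, its mouths barely chamfered; the leg may enter at either end. Axes as the carousel's, not the hole's.
- bush: White nylon bush (thick ring), 40 mm outside, 23 mm bore, 16 mm high, about 30 g, lying flat on the bench. Origin: centre of its underside, z up along its axis. Seated on the hub its origin is 36 mm above the bench, its top 52 mm.
- clip: R-clip lying level, about 70 g. Orange grip block 30 (x) by 20 (y) by 16 mm (z). Origin: centre of the block's underside; x along the straight leg, away from the block; z up. The 5 mm steel leg lies at y = 0, 8 mm above the underside, and runs to x = 70 mm, its tip rounded. A 10 mm collar on it from the block to x = 29 mm meets the post about 1 mm past the home depth.
- clip_seat (a point): Point on the leg's axis, 40 mm ahead of the block's centre (8 mm above the underside): it lies at post_hole when the clip is home. The leg's tip is 30 mm ahead of it. Axes as clip.
- bow (a joint): Opening of the clip's spring bow, rad: 0 at rest and when home, about 0.1 riding over the post, at most 0.3. The bow lies on the leg's +y side, level with it, out to x = 63 and y = 18 mm, with an inward bend at x = 51 mm. Pushing it over takes 4 to 12 N, starts 18 mm before home and peaks 11 mm before; then the force drops to almost nothing until the collar meets the post.
- phone_a: Grey phone, 150 x 72 x 8 mm, lying on the bench; bystander. Origin: centre of its underside.
- phone_b: Blue phone, 150 x 72 x 8 mm, lying on the bench; bystander. Origin: centre of its underside.
- driver: Red screwdriver, 160 mm long, 26 mm thick handle; bystander. Origin: under its middle.
- brush: Cleaning brush with wooden handle, 150 mm long; bystander. Origin: under its middle.
- solvent: White bottle with red cap, 44 mm across, 120 mm high; bystander. Origin: centre of its underside.
- flux: Amber jar with black cap, 48 mm across, 45 mm high; bystander. Origin: centre of its underside.
- tin: Open aluminium tray 90 x 120 x 25 mm; bystander. Origin: centre of its underside.

How it is judged:
On the way, in this order (a step that is already met when the one before it is completed fails the run):
1. the bush sits on the hub, round the post (horizontal distance between bush and post_hole below 0.004 m and height (world z) of bush below 0.039 m and angle between bush's own z axis and vertical below 0.12 rad), for 0.2 s.
2. the clip is pushed home through the post's cross hole and its bow has sprung over (distance between clip_seat and post_hole below 0.004 m and value of joint bow below 0.05 rad), for 0.2 s.
At the end, for the whole second after the job is handed in: Bush flat on the hub round the post (within 4 mm of its axis, underside at most 39 mm up, tilt under 0.12 rad); clip through the hole with its seat point within 4 mm of the hole's middle and its bow closed again (under 0.05 rad), hanging freely there; both released and at rest (all of step 1 and all of step 2 and linear speed of each of clip, bush below 0.02 m/s); the robot touches nothing.
It fails at once if the clip is forced against the carousel or its post with more than 20 N (contact force between clip and carousel above 20 N).
It fails at once if a bystander is moved by more than 20 mm (distance of any of phone_a, phone_b, driver, brush, solvent, flux, tin from where it was at the start of the episode above 0.02 m).
It also fails if it takes over 72 s, if anything falls off the work surface, if the arm or the gripper's body presses on something with over 40 N, if the wrist force passes 120 N, or if a joint passes its speed limit or range.

## Working session

There is one attempt and no reset: what is moved stays moved. The work goes in short steps, each a Python script; the robot and the scene stay as the last script left them, time stands still between calls to the robot, and variables do not carry over. Pictures are saved under pics/ and viewed, at most 10 in all, crops included, and the job is handed in when it is done.

```bash
mkdir -p pics
python3 - <<'E'
from rig import manip
import cv2,numpy as np
for n in("top","side"):
    c=manip.camera(n); cv2.imwrite(f"pics/{n}0.png",c["image"][:,:,::-1]); print(n,c["fx"],c["fy"],c["cx"],c["cy"]); print(np.round(c["cam_to_world"],4))
c=manip.camera("wrist"); print(c["fx"],c["cx"],c["cy"],np.round(c["mount"],4)); cv2.imwrite("pics/w0.png",c["image"][:,:,::-1])
print(manip.get_ee_rot(),manip.get_time(),manip.get_contact_force())
E
```

```text
top 519.2399461398822 519.2399461398822 320.4991526790345 242.27809349869318
[[-0.0218 -0.9849  0.1715  0.3476]
 [-0.9996  0.0243  0.0124 -0.0083]
 [-0.0164 -0.1712 -0.9851  1.1788]
 [ 0.      0.      0.      1.    ]]
side 523.7918646318881 523.7918646318881 317.62139680152796 238.25957267375767
[[ 0.981  -0.1317  0.1422  0.3656]
 [-0.1927 -0.741   0.6432 -0.761 ]
 [ 0.0206 -0.6584 -0.7524  0.9714]
 [ 0.      0.      0.      1.    ]]
371.64829954431775 320.01326085367475 238.09204558374668 [[ 8.000e-04 -9.641e-01 -2.656e-01  6.750e-02]
 [ 1.000e+00  7.000e-04  5.000e-04 -1.000e-04]
 [-3.000e-04 -2.656e-01  9.641e-01 -1.220e-01]
 [ 0.000e+00  0.000e+00  0.000e+00  1.000e+00]]
[-4.24071756e-01 -3.11264070e+00  1.80948877e-03] 0.15 [-0.13467738  0.55138401  0.12667772]
```

View pics/top0.png

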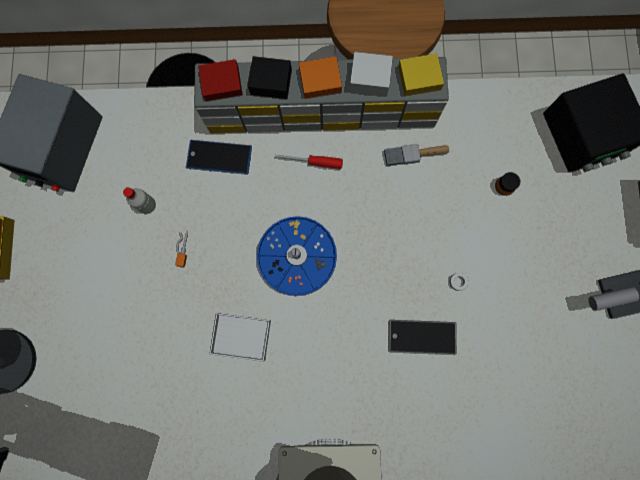

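View pics/side0.png

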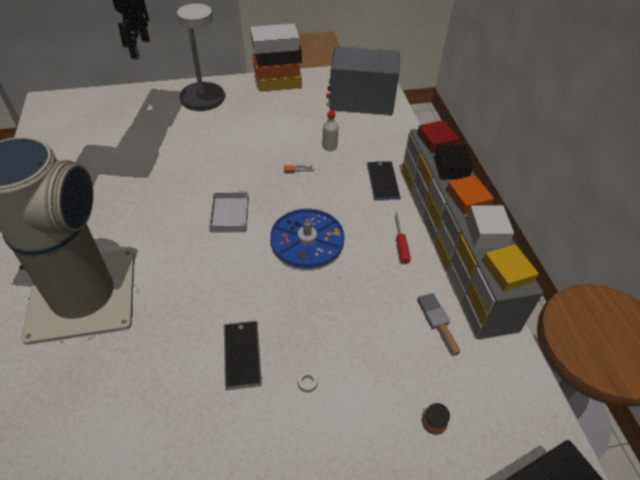

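```bash
cat > h.py <<'E'
from rig import manip
import cv2,numpy as np
from scipy.spatial.transform import Rotation as R
def snap(n,name=None):
    T=np.eye(4)
    if n=="wrist": T[:3,3]=manip.get_position(); T[:3,:3]=R.from_rotvec(manip.get_ee_rot()).as_matrix()
    c=manip.camera(n); c["T"]=T@c["mount"] if n=="wrist" else c["cam_to_world"]; c["fish"]=n=="wrist"
    if name: cv2.imwrite(f"pics/{name}.png",c["image"][:,:,::-1])
    return c
def cast(c,uv,z):
    uv=np.atleast_2d(np.asarray(uv,float)); d=np.c_[(uv[:,0]-c["cx"])/c["fx"],(uv[:,1]-c["cy"])/c["fy"],np.ones(len(uv))]
    if c["fish"]:
        t=np.hypot(d[:,0],d[:,1])+1e-12; d[:,:2]*=(np.sin(t)/t)[:,None]; d[:,2]=np.cos(t)
    d=d@c["T"][:3,:3].T; o=c["T"][:3,3]
    return o+d*((z-o[2])/d[:,2])[:,None]
def proj(c,p):
    q=(np.atleast_2d(p)-c["T"][:3,3])@c["T"][:3,:3]; r=np.hypot(q[:,0],q[:,1])+1e-12
    k=np.arctan2(r,q[:,2])/r if c["fish"] else 1/q[:,2]
    return np.c_[c["cx"]+c["fx"]*q[:,0]*k,c["cy"]+c["fy"]*q[:,1]*k]
def down(yaw): # tool z down, tool x at yaw in world
    x=np.array([np.cos(yaw),np.sin(yaw),0]); z=np.array([0,0,-1.]); return R.from_matrix(np.c_[x,np.cross(z,x),z]).as_rotvec()
def hsv(c): return cv2.cvtColor(c["image"],cv2.COLOR_RGB2HSV)
def big(m):
    n,l,s,ce=cv2.connectedComponentsWithStats(m.astype(np.uint8)); i=1+np.argmax(s[1:,4]); return l==i,ce[i],s[i]
E
python3 - <<'E'
from h import *
c=snap("top"); H=hsv(c)
def roi(m,u0,u1,v0,v1):
    z=np.zeros_like(m); z[v0:v1,u0:u1]=m[v0:v1,u0:u1]; return z
b=roi((H[...,0]>100)&(H[...,0]<125)&(H[...,1]>120),240,350,200,310)
(ce,r)=cv2.minEnclosingCircle(np.argwhere(big(b)[0])[:,::-1].astype(np.float32)); print("car",cast(c,ce,.03),r)
o=big(roi((H[...,0]<20)&(H[...,1]>140),165,200,220,275)); print("clip block",cast(c,o[1],.012),o[2])
print("bush",cast(c,(457.5,282),.01)); print("leg end",cast(c,(182,233),.008))
for p in ([.5,.35,.2],[.45,.05,.25],[.42,-.25,.2]):
  for y in(0,1.57,-1.57,3.14): 
    q=manip.solve_ik(np.array(p),down(y)); print(p,y,None if q is None else np.round(q,2))
E
```

```text
car [[0.51904578 0.06078984 0.03      ]] 39.780086517333984
clip block [[0.5186015  0.32628306 0.012     ]] [176 253  10  14 108]
bush [[ 0.45297402 -0.29913391  0.01      ]]
leg end [[0.58100502 0.32536795 0.008     ]]
[0.5, 0.35, 0.2] 0 [ 0.59  0.47  1.7  -0.    0.97  2.16]
[0.5, 0.35, 0.2] 1.57 [0.59 0.47 1.7  0.   0.97 0.59]
[0.5, 0.35, 0.2] -1.57 None
[0.5, 0.35, 0.2] 3.14 [ 0.59  0.47  1.7  -0.    0.97 -0.98]
[0.45, 0.05, 0.25] 0 [ 0.08  0.17  2.   -0.    0.97  1.66]
[0.45, 0.05, 0.25] 1.57 [0.08 0.17 2.   0.   0.97 0.09]
[0.45, 0.05, 0.25] -1.57 None
[0.45, 0.05, 0.25] 3.14 [ 0.08  0.17  2.   -0.    0.97 -1.48]
[0.42, -0.25, 0.2] 0 [-0.56  0.3   1.97 -0.    0.87  1.01]
[0.42, -0.25, 0.2] 1.57 [-0.56  0.3   1.97  0.    0.87 -0.56]
[0.42, -0.25, 0.2] -1.57 None
[0.42, -0.25, 0.2] 3.14 [-0.56  0.3   1.97  0.    0.87 -2.13]
```

Run:
```python
from h import *
manip.move_to([.54,.325,.14],down(np.pi)); snap("wrist","clip")
manip.move_to([.519,.061,.20],down(np.pi)); c=snap("wrist","car")
manip.move_to([.453,-.299,.14],down(np.pi)); snap("wrist","bush")
a=[cv2.imread(f"pics/{n}.png") for n in("clip","car","bush")]
cv2.imwrite("pics/m1.png",np.vstack([np.hstack([cv2.resize(a[0],(400,300)),cv2.resize(a[2],(400,300))]),np.hstack([cv2.resize(a[1],(400,300)),cv2.resize(a[1][120:360,160:480],(400,300))])]))
print(manip.get_time())
```

```text
4.5333
```

View pics/m1.png

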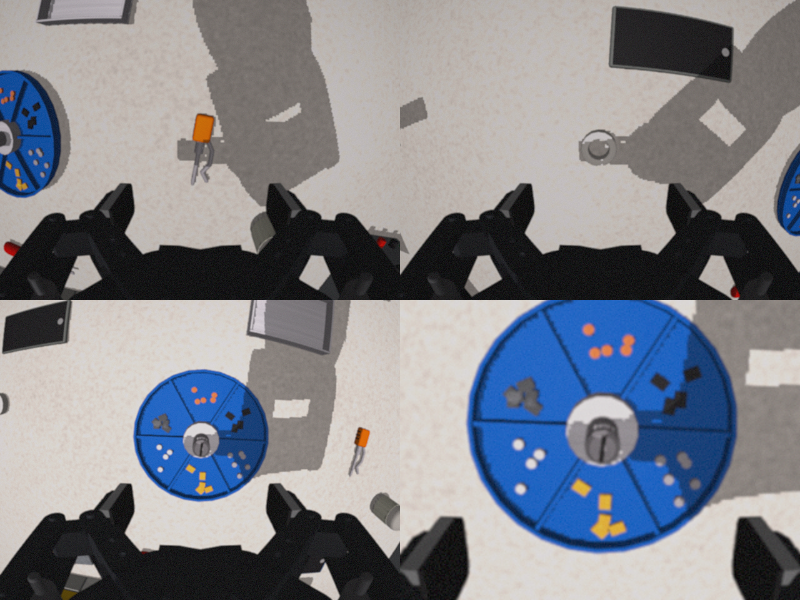

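Run:
```python
import cv2,numpy as np
a=[cv2.imread(f"pics/{n}.png") for n in("clip","bush","car")]
r=[(250,160),(270,190),(270,170)]
t=[cv2.resize(i[v:v+140,u:u+100],(260,364),interpolation=2) for i,(u,v) in zip(a,r)]
t=[cv2.resize(a[0][170:305,280:380],(260,351),interpolation=2),cv2.resize(a[1][190:325,270:370],(260,351),interpolation=2),cv2.resize(a[2][190:260,290:342],(260,351),interpolation=2)]
cv2.imwrite("pics/m2.png",np.hstack(t))
```

```text
(no output)
```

View pics/m2.png

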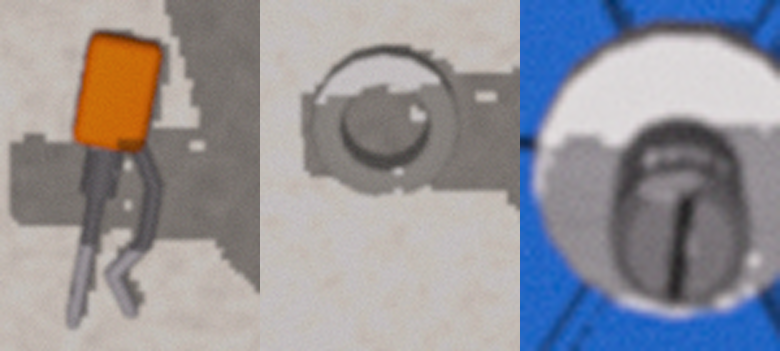

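```bash
cat > m.py <<'E'
from h import *
def fake(pos,yaw=np.pi):
    c=manip.camera("wrist"); T=np.eye(4); T[:3,3]=pos; T[:3,:3]=R.from_rotvec(down(yaw)).as_matrix(); c["T"]=T@c["mount"]; c["fish"]=True; return c
E
python3 - <<'E'
from m import *
print(manip.get_position())
cb=fake([.453,-.299,.14]); cp=fake([.519,.061,.20]); cc=fake([.54,.325,.14])
b=cast(cb,(318.5,238.8),.016)[0]; print("bush",b)
g=cast(cp,[(322.8,229.4),(321.2,250),(322.4,239.6)],.076); d=g[0]-g[1]; print("groove",g,np.hypot(*d[:2]),np.arctan2(d[1],d[0]))
H=cv2.cvtColor(cv2.imread("pics/clip.png"),cv2.COLOR_BGR2HSV); m,ce,_=big((H[...,0]<20)&(H[...,1]>140)); print("blk",ce,cast(cc,ce,.014))
l=cast(cc,[(317.7,233.5),(307.7,295)],.008); d=l[1]-l[0]; print("leg",l,np.arctan2(d[1],d[0]))
manip.command_gripper(.062,40)
manip.servo_line([b[0],b[1],.06],down(np.pi),.25)
manip.servo_line([b[0],b[1],.026],rate=.08); print("F",manip.get_contact_force())
manip.command_gripper(.03,40); print("w",manip.get_width(),manip.get_grip_force(),manip.get_position(),manip.get_time())
E
```

```text
[ 0.45369989 -0.29805549  0.14018192]
bush [ 0.45372694 -0.29989265  0.016     ]
groove [[0.51306965 0.06304218 0.076     ]
 [0.52777859 0.06197566 0.076     ]
 [0.52029547 0.06278742 0.076     ]] 0.014747561408730275 3.0692108365239235
blk [324.79215359 205.19115192] [[0.51765515 0.32836429 0.014     ]]
leg [[0.5390624  0.323512   0.008     ]
 [0.58649135 0.31599567 0.008     ]] -0.1571686360077907
F [-0.04046627  0.32485807 -0.37404497]
w 0.03786734693248504 39.99872211366892 [ 0.45400509 -0.30008558  0.02664464] 6.4417
```

Run:
```python
from h import *
p=manip.get_position()
manip.servo_line([p[0],p[1],.17],down(np.pi),.25); print(manip.get_width(),manip.get_contact_force())
manip.move_to([.575,.062,.17],down(np.pi)); manip.hold(.3)
print(manip.get_position(),manip.get_ee_rot())
c=snap("wrist","held"); im=c["image"]
cv2.imwrite("pics/m3.png",np.hstack([cv2.resize(im[100:280,240:400],(480,540),interpolation=2)[:,:,::-1],cv2.resize(im[240:440,260:380],(320,540),interpolation=2)[:,:,::-1]])); print(manip.get_time())
```

```text
0.03790302409059428 [ 0.5147263  -0.56591368 -0.61017219]
[0.57508513 0.0612216  0.17008599] [ 1.93733124e-03  3.14140644e+00 -2.38412580e-06]
8.9417
```

View pics/m3.png

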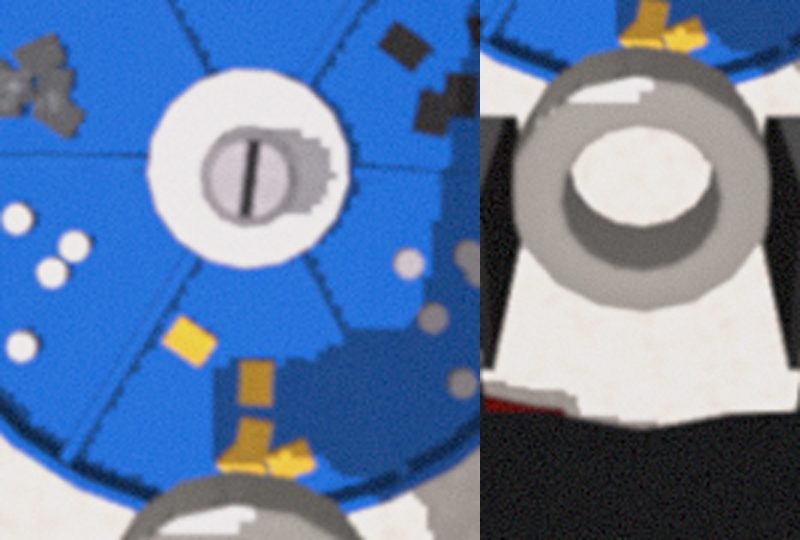

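Run:
```python
from m import *
c=fake([.57509,.06122,.17009]); 
b=cast(c,(320.4,313.3),.1595)[0]; g=cast(c,[(324.3,147.3),(322,172.3),(323,160)],.076); d=g[0]-g[1]
print("bush",b,"post",g, "mid",g[:2].mean(0),"ang",np.arctan2(d[1],d[0]),np.hypot(*d[:2]))
```

```text
bush [0.57507897 0.06150524 0.1595    ] post [[0.51284712 0.06377718 0.076     ]
 [0.52743817 0.06247515 0.076     ]
 [0.52024546 0.06304183 0.076     ]] mid [0.52014265 0.06312617 0.076     ] ang 3.052593464625026 0.014649028319978954
```

```bash
cat >> h.py <<'E'
def goto(p,rate=.15,tol=.0004,o=None): # line, then trim out the steady error
    p=np.array(p,float); cmd=p.copy(); manip.servo_line(cmd,o,rate)
    for _ in range(3):
        manip.hold(.15); e=p-manip.get_position()
        if np.abs(e).max()<tol: break
        cmd=cmd+e; manip.servo_line(cmd,None,.05)
    return cmd
E
python3 - <<'E'
from h import *
T=np.array([.5202,.0629]); o=down(np.pi)
cmd=goto([*T,.112],.2,o=o); print(cmd,manip.get_position()); f0=manip.get_contact_force()
ok=True
for z in np.arange(.108,.0625,-.003):
    manip.servo_line([cmd[0],cmd[1],z],rate=.06); f=manip.get_contact_force()-f0
    print(round(z,4),np.round(f,1),np.round(manip.get_position(),4))
    if abs(f[2])>6 or np.hypot(*f[:2])>8: print("contact");break
print(manip.get_time())
E
```

```text
[0.52004391 0.06289887 0.1118658 ] [0.52001389 0.06290586 0.11183367]
0.108 [ 0.7 -0.4 -0.3] [0.5198 0.0628 0.1076]
0.105 [ 0.2 -0.4 -0.8] [0.5199 0.0629 0.1047]
0.102 [ 0.4 -0.2 -0.7] [0.5199 0.0629 0.1018]
0.099 [-0.1 -0.6 -0.5] [0.5199 0.0629 0.0988]
0.096 [-0.2 -0.7 -0.5] [0.5199 0.0629 0.0958]
0.093 [ 0.1 -0.3  0.7] [0.5199 0.0629 0.0928]
0.09 [ 0.3 -1.4 -0.6] [0.5199 0.0629 0.0898]
0.087 [-0.6 -0.6 -0.5] [0.5199 0.0629 0.0868]
0.084 [ 0.5 -0.4 -0.8] [0.5199 0.0629 0.0838]
0.081 [ 0.2 -0.8  0.1] [0.5199 0.0629 0.0808]
0.078 [ 0.1 -0.9  0.4] [0.5199 0.0629 0.0778]
0.075 [ 0.  -0.7  0.4] [0.5199 0.0629 0.0748]
0.072 [-0.3 -0.7 -0.1] [0.5199 0.0629 0.0718]
0.069 [ 0.5 -0.3 -0. ] [0.5199 0.0629 0.0688]
0.066 [ 0.2 -0.3  0.3] [0.5199 0.0629 0.0658]
0.063 [ 0.4 -0.1  0.1] [0.52   0.0629 0.0629]
14.4917
```

Run:
```python
from h import *
manip.command_gripper(.062); p=manip.get_position(); manip.servo_line([p[0],p[1],.14],rate=.25); print(manip.get_contact_force())
y=-.157
manip.move_to([.535,.325,.15],down(y)); manip.hold(.3); c=snap("wrist","clip2"); P=manip.get_position(); print(P,manip.get_joint_positions()[5],manip.get_time())
np.save("c2.npy",c["T"])
H=hsv(c); m,ce,s=big((H[...,0]<20)&(H[...,1]>140)); print(ce,s); u,v=map(int,cast and proj(c,[.535,.325,.01])[0]); print(u,v)
im=c["image"]; cv2.imwrite("pics/m4.png",cv2.resize(im[v-75:v+75,u-75:u+75],(600,600),interpolation=2)[:,:,::-1])
```

```text
[ 0.24887566 -0.35778527  0.57401119]
[0.53503715 0.32494489 0.15004815] 2.2546635884946653 18.775
[95.01119157 81.72876893] [  73   60   49   43 1519]
319 231
```

View pics/m4.png

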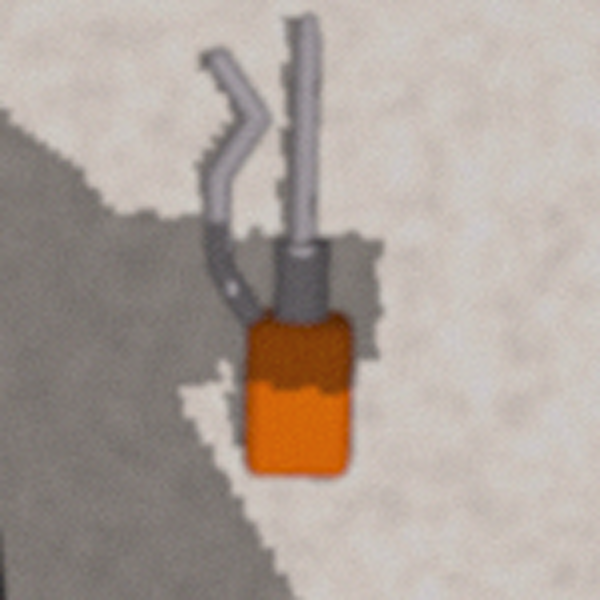

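Run:
```python
from m import *
c=fake([0,0,1]); c["T"]=np.load("c2.npy")
b=cast(c,(319,254.75),.016)[0]; l=cast(c,[(319.4,226),(320.75,161.5)],.008); d=l[1]-l[0]; y=np.arctan2(d[1],d[0])
ax=np.array([np.cos(y),np.sin(y)]); print(b,l,y,"from tip:",l[1,:2]-.07*ax)
g=b[:2]-.001*ax
manip.command_gripper(.045,80)
manip.servo_line([*g,.07],down(y),.25); manip.servo_line([*g,.0255],rate=.1); manip.hold(.1); print(manip.get_position())
manip.command_gripper(.01,80); print(manip.get_width(),manip.get_grip_force(),manip.get_position(),manip.get_contact_force())
p=manip.get_position(); manip.servo_line([p[0],p[1],.13],rate=.2); manip.hold(.2); c=snap("wrist","held2"); np.save("c3.npy",c["T"]); print(manip.get_position(),manip.get_width(),manip.get_time())
u,v=proj(c,[*(p[:2]+.045*ax),.11])[0].astype(int)
cv2.imwrite("pics/m5.png",cv2.resize(c["image"][v-75:v+75,u-75:u+75],(600,600),interpolation=2)[:,:,::-1]); print(u,v)
```

```text
[0.51917541 0.32818118 0.016     ] [[0.53835804 0.32487443 0.008     ]
 [0.58460277 0.31661302 0.008     ]] -0.1767807255503523 from tip: [0.51569372 0.32892331]
[0.51861843 0.3286067  0.0260156 ]
0.017487780238053075 78.79642663654522 [0.51862332 0.32860088 0.02641914] [-1.50158561 -0.74018611  5.66419719]
[0.51794591 0.32816934 0.12851248] 0.01795695484369094 21.575
318 193
```

View pics/m5.png

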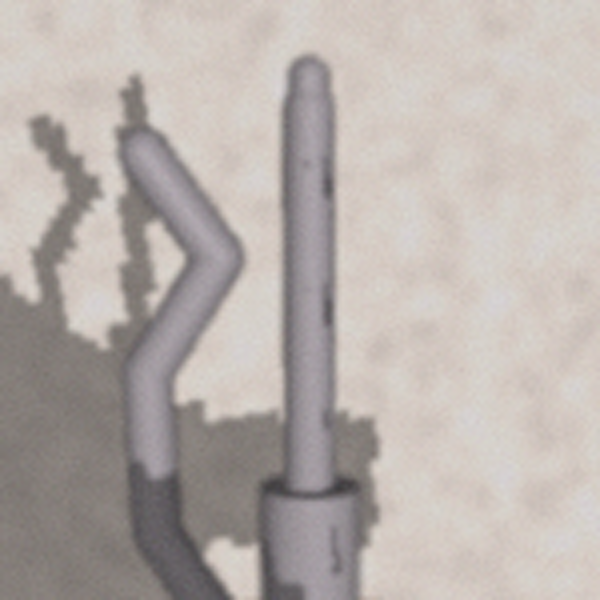

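Run:
```python
from m import *
c=fake([0,0,1]); c["T"]=np.load("c3.npy")
Tt=c["T"]@np.linalg.inv(c["mount"]); P=Tt[:3,3]
l=cast(c,[(320.25,238),(320.25,133)],P[2]-.0184); t=(l-P)@Tt[:3,:3]; t[:,1]*=1; print("leg in tool",t)
# tool frame: x fwd, y = right (z down)
a=np.arctan2(t[1,1]-t[0,1],t[1,0]-t[0,0]); print("ang in tool",a)
psi=-.085; yaw=psi+a; print(yaw)
post=np.array([.5200,.0629]); ax=np.array([np.cos(psi),np.sin(psi)])
Rz=R.from_rotvec(down(yaw)).as_matrix()
tip=Rz@t[1]; 
tgt=post-ax*(.010+.008); xy=tgt-tip[:2]; print(xy)
manip.move_to([xy[0]-.03*ax[0],xy[1]-.03*ax[1],.14],down(yaw))
goto([*(xy-.03*ax),.0804],.15); cmd=goto([*xy,.0804],.15)
c=snap("wrist","pre"); np.save("c4.npy",c["T"]); print(cmd,manip.get_position(),manip.get_ee_rot(),down(yaw),manip.get_contact_force(),manip.get_time())
u,v=proj(c,[*post,.07])[0].astype(int); print(u,v)
u=min(max(u,75),565); v=max(v,60)
cv2.imwrite("pics/m6.png",cv2.resize(c["image"][v-60:v+90,u-75:u+75],(600,600),interpolation=2)[:,:,::-1])
```

```text
leg in tool [[2.80705038e-02 1.28567242e-04 1.83385196e-02]
 [6.86251548e-02 8.98767039e-05 1.82491480e-02]]
ang in tool -0.0009540342610579626
-0.08595403426105797
[0.4337009  0.07040905]
[0.43382134 0.07040482 0.08036243] [0.43387454 0.07038895 0.08038612] [-3.13866927e+00  1.35117269e-01 -1.68167826e-04] [ 3.1386918  -0.13497472  0.        ] [-0.82485897 -0.14142397 -0.40993356] 25.5583
320 82
```

View pics/m6.png

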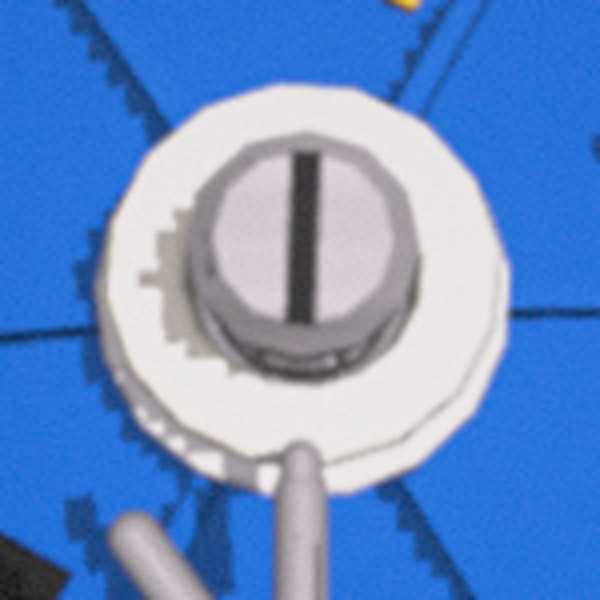

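Run:
```python
from m import *
c=fake([0,0,1]); c["T"]=np.load("c4.npy")
Tt=c["T"]@np.linalg.inv(c["mount"]); P=Tt[:3,3]
f=lambda uv,z:(cast(c,uv,z)-P)@Tt[:3,:3]
print(f([(321.75,60.75),(319.75,102.5)],.076)*1e3); print(f([(320.5,134.5),(320,169.5)],.062)*1e3)
g=cast(c,[(321.75,60.75),(319.75,102.5)],.076);d=g[0]-g[1];print(g.mean(0),np.arctan2(d[1],d[0]))
```

```text
[[93.36693276  0.5220227   4.348149  ]
 [78.82078132 -0.13444602  4.34888467]]
[[ 6.80645179e+01  1.41440819e-01  1.83494403e+01]
 [ 5.48239760e+01 -3.37829733e-02  1.83501164e+01]]
[0.51955676 0.062817   0.076     ] -0.13102822233842928
```

Run:
```python
from m import *
def fit(name,c,u0,u1,v0,v1,th):
    g=cv2.cvtColor(cv2.imread(f"pics/{name}.png"),cv2.COLOR_BGR2GRAY)[v0:v1,u0:u1].astype(float)
    w=np.clip(th-g,0,None); vs=np.arange(v0,v1); k=w.sum(1)>40
    uc=(w*np.arange(u0,u1)).sum(1)[k]/w.sum(1)[k]; q=np.polyfit(vs[k],uc,1); e=vs[k][[1,-2]]
    p=cast(c,np.c_[np.polyval(q,e),e],.076); d=p[0]-p[1]; print(name,k.sum(),np.c_[np.polyval(q,e),e],np.arctan(d[1]/d[0]),np.median(g),p.mean(0))
c=fake([0,0,1]); c["T"]=np.load("c4.npy"); fit("pre",c,312,330,63,100,120)
c=fake([.57509,.06122,.17009]); fit("held",c,317,330,150,170,120)
```

```text
pre 37 [[320.96241658  64.        ]
 [319.66358861  98.        ]] -0.1217056966863447 178.0 [0.51976503 0.06294595 0.076     ]
held 20 [[323.79424066 151.        ]
 [321.71355575 168.        ]] -0.11893557688349772 191.5 [0.52072127 0.06276046 0.076     ]
```

```bash
cat > ins.py <<'E'
from h import *
psi=-.12; yaw=psi-.001; post=np.array([.5200,.0629]); ax=np.array([np.cos(psi),np.sin(psi)]); n=np.array([-ax[1],ax[0]])
o=down(yaw); seat=(R.from_rotvec(o).as_matrix()@np.array([.0386,.0001,.0183]))
def at(s,lat=0,z=.0804): return np.array([*(post+ax*s+n*lat-seat[:2]),z])   # s = seat depth relative to home
def push(s0,s1,off,lim,step=.001,lat=0):
    for s in np.arange(s0,s1+1e-6,step):
        manip.servo_line(at(s,lat)+off,rate=.03); f=manip.get_contact_force()-f0
        a=-f[:2]@ax; print(f"{s*1e3:.1f} F {a:.1f} lat {f[:2]@n:.1f} z {f[2]:.1f} s_act {(manip.get_position()-at(0))[:2]@ax*1e3:.1f}")
        if np.linalg.norm(f)>lim: return False,s
    return True,s
f0=manip.get_contact_force()
E
python3 - <<'E'
import ins; from ins import *
cmd=goto(at(-.048),.05,o=o); off=cmd-at(-.048); print(off,manip.get_position()-at(-.048)); ins.f0=manip.get_contact_force()
print(push(-.042,-.020,off,7,.0015),manip.get_time(),manip.get_position()-at(0))
np.save("off.npy",np.r_[off,ins.f0])
E
```

```text
[0. 0. 0.] [-4.30903314e-05 -6.70148784e-05 -1.39039773e-05]
-42.0 F 0.1 lat -0.4 z -0.6 s_act -41.7
-40.5 F -0.4 lat -0.0 z -0.7 s_act -40.4
-39.0 F 1.1 lat -0.0 z -0.1 s_act -38.9
-37.5 F -0.7 lat 0.3 z 0.9 s_act -37.4
-36.0 F 0.5 lat 0.0 z -0.3 s_act -35.8
-34.5 F -0.1 lat -1.0 z 0.8 s_act -34.4
-33.0 F 0.9 lat 0.4 z -0.6 s_act -32.9
-31.5 F 0.3 lat -0.2 z -0.4 s_act -31.4
-30.0 F 0.1 lat 0.2 z -1.2 s_act -29.9
-28.5 F -0.3 lat -0.8 z -0.8 s_act -28.4
-27.0 F 0.0 lat 0.2 z -0.2 s_act -26.9
-25.5 F 0.7 lat 0.1 z -0.7 s_act -25.4
-24.0 F 0.3 lat -0.7 z 0.4 s_act -23.9
-22.5 F -0.1 lat -1.2 z -0.5 s_act -22.4
-21.0 F -0.2 lat 0.5 z -0.2 s_act -21.0
(True, np.float64(-0.020999999999999984)) 29.9583 [-2.08041434e-02  2.52799606e-03 -2.27730624e-05]
```

The leg is 19 mm past the near mouth of the hole with no contact force, so I'll push on past the bow.

Run:
```python
import ins; from ins import *
a=np.load("off.npy"); ins.f0=a[3:]
print(push(-.020,-.0005,a[:3],14.5),manip.get_time(),manip.get_position()-at(0),manip.get_width())
```

```text
-20.0 F 1.5 lat 0.9 z -0.2 s_act -20.3
-19.0 F 3.6 lat 2.0 z -0.4 s_act -19.4
-18.0 F 3.3 lat 1.9 z -1.6 s_act -18.2
-17.0 F 1.3 lat 3.0 z -0.7 s_act -16.0
-16.0 F 0.2 lat 4.1 z -0.2 s_act -15.3
-15.0 F 1.0 lat 3.2 z -0.6 s_act -14.8
-14.0 F 2.3 lat 3.3 z -0.6 s_act -13.8
-13.0 F 0.0 lat 4.2 z 0.8 s_act -12.2
-12.0 F -0.7 lat 3.7 z -0.1 s_act -11.8
-11.0 F -1.5 lat 3.9 z -0.7 s_act -10.6
-10.0 F -0.3 lat 3.6 z -0.5 s_act -9.8
-9.0 F -1.5 lat 3.1 z -0.1 s_act -8.4
-8.0 F -0.9 lat 2.6 z -1.4 s_act -7.8
-7.0 F -1.0 lat 3.4 z -1.4 s_act -6.9
-6.0 F -1.6 lat 3.1 z -1.4 s_act -6.0
-5.0 F -0.6 lat 1.9 z -1.3 s_act -4.9
-4.0 F -1.1 lat 1.5 z -1.2 s_act -3.9
-3.0 F -1.2 lat 0.3 z -0.9 s_act -3.0
-2.0 F 0.5 lat -0.5 z -0.1 s_act -2.1
-1.0 F -0.3 lat 0.1 z 0.3 s_act -1.0
(True, np.float64(-0.0009999999999999835)) 34.9583 [-1.00628032e-03  8.34405559e-05 -1.43574349e-05] 0.01752524543709443
```

Run:
```python
import ins; from ins import *
a=np.load("off.npy"); ins.f0=a[3:]
r=push(-.0005,.003,a[:3],4,.0005); print(r)
c=snap("wrist","home"); u,v=proj(c,[*post,.07])[0].astype(int); print(u,v)
cv2.imwrite("pics/m7.png",cv2.resize(c["image"][v-60:v+90,u-75:u+75],(600,600),interpolation=2)[:,:,::-1])
```

```text
-0.5 F 0.1 lat -0.9 z -0.4 s_act -0.5
0.0 F 1.1 lat 0.0 z -0.9 s_act 0.1
0.5 F 0.6 lat 0.0 z -0.4 s_act 0.3
1.0 F 2.1 lat -0.1 z 0.2 s_act 0.5
1.5 F 6.2 lat 0.9 z 1.2 s_act 0.7
(False, np.float64(0.0015))
319 217
```

View pics/m7.png

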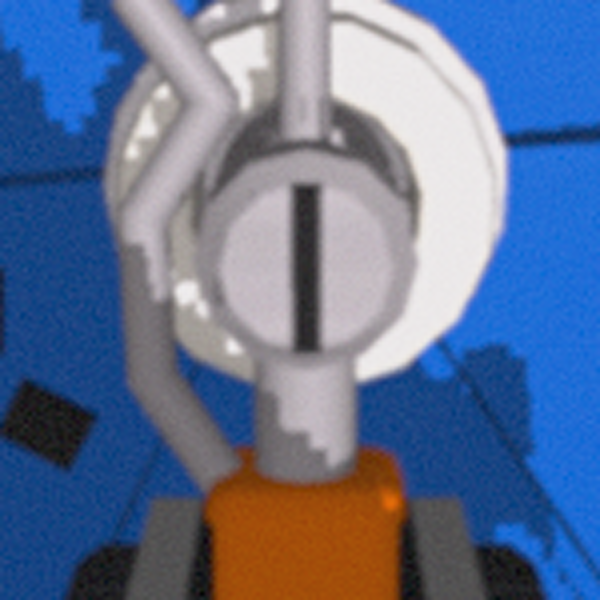

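Run:
```python
import ins; from ins import *
a=np.load("off.npy"); ins.f0=a[3:]
manip.servo_line(at(.0003)+a[:3],rate=.03); print(manip.get_contact_force()-ins.f0)
manip.command_gripper(.05); manip.hold(.3); p=manip.get_position(); manip.servo_line([p[0],p[1],.18],rate=.15); manip.hold(.5)
q=p+np.r_[-ax*.03,0]; c=snap("wrist","end"); s=snap("side")
u,v=proj(c,[*(post-.01*ax),.062])[0].astype(int); A=cv2.resize(c["image"][v-50:v+50,u-50:u+50],(400,400),interpolation=2)
u,v=proj(s,[*post,.05])[0].astype(int); B=cv2.resize(s["image"][v-40:v+40,u-40:u+40],(400,400),interpolation=2)
cv2.imwrite("pics/m8.png",np.hstack([A,B])[:,:,::-1]); print(manip.get_time(),manip.get_contact_force())
```

```text
[-1.31493224  0.53056557 -0.223458  ]
38.6333 [ 0.50033055 -0.36983358  0.07628784]
```

View pics/m8.png

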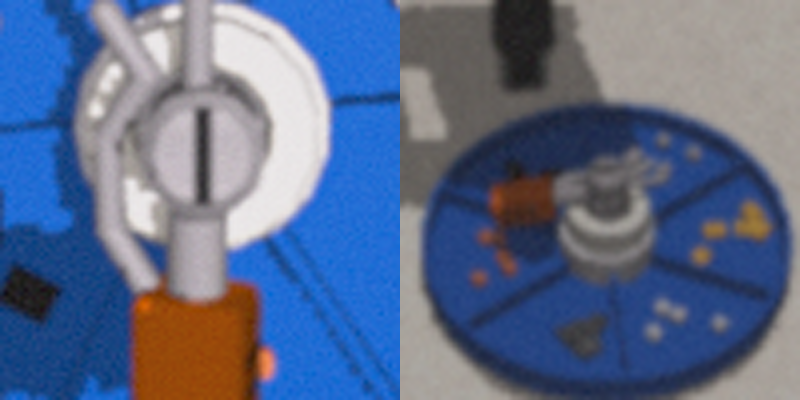

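The clip is through the post with its collar at the post and its bow closed around it. The bush sits flat on the hub, and the gripper is clear.

```bash
python3 -c "
from rig import manip
print(manip.sign_off())"
```

```text
the job is handed in; nothing more can be done
None
```

I handed the job in at about 39 s. In the last pictures the bush is flat on the hub, and the R-clip is home through the post with its bow closed and the gripper clear. The highest push force I read was about 6 N. The verdict was not shown.

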